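# Line the pantry canisters up by height

## Robot

A 6-joint arm with a two-finger parallel gripper is mounted at the origin on the work surface. World frame = base frame: x ahead of the robot, y to its left, z up, the work surface at z = 0. Lengths are in m, angles in rad, forces in N, time in s.
With the tool pointing down it reaches from about 0.35 to 0.975 m from the base axis. Payload 4.9 kg.
Tool frame: the origin (TCP) lies on the front face of the gripper's body, between the roots of the fingers; the fingertips stand 73 mm ahead of it and the grasp point (between the pads) lies 54 mm ahead of it; z points along the fingers, y is the line along which they close (so a half turn about z gives the same grasp; the last joint's range is limited). The gripper opens to 85 mm and grips with 20 to 120 N. Pads are 22 mm wide; open, the fingers measure 114 mm over their backs; the gripper's body (76 mm by 85 mm) begins 54 mm behind the grasp point. The pads swing forward as they close: fully open they stand 13 mm farther back than shut.
Start: joints at [1.143, 0.053, 1.613, -0, 1.476, -0.119], TCP at [0.19, 0.595, 0.304] pointing down, gripper open.
Joint ranges: [-3.01, 3.01], [-1.01, 2.22], [0.06, 2.58], [-1.02, 4.17], [0.09, 2.62], [-3.14, 3.14]. Speed limits (rad/s): [2.57, 2.57, 3.14, 3.14, 3.14, 3.14].

## Interface

Orientations are given as a 3x3 rotation matrix whose columns are the frame's x, y, z axes.
In Python, from bench import sensors, imaging, job, models gives the robot as it stands. The module is installed in compiled form; this text tells all that it offers.
- The arm moves only by the tool play_rows, never from a script. Its argument "rows" is a list of rows, each an object with "grip": the closure, from 0 (fully open) to 1 (shut); "linear": the shift along the tool's x, y, z in cm, a list of three; "turn": the turn about the tool's z in degrees. A call has exactly 5 rows; each row is the pose to reach, as a shift and turn from the pose commanded when the call began, along the tool's axes at that moment; what a row does not reach only later rows make up. A row lasts 1/8 s, in which the tool goes at most 62.5 mm and 10.7 degrees, less where a joint would pass 70% of its speed; a pose out of reach is approached as far as the arm can. A call with a gripper value outside its range is refused whole. The fingers move at their own pace and stop on an object; "squeeze" is the grip in N (left out, the last holds). Time passes only in rows, so rows that repeat a pose let the fingers close, or fill a call up. It gives the time, the measured TCP pose, the force, the opening and the grip force at its end, in the units of the state.
- sensors.get_obs(): the state, without advancing time (a new reading comes with each control period).
- imaging.camera(name): name is "scene" or "top"; returns a dict with "img" (420x560x3 uint8, blue, green, red), "K" (3x3 intrinsics, pixels), "dist_coeffs" ([k1, k2, p1, p2, k3] as OpenCV has them; the pictures are not rectified), "R" (3x3) and "t" (3): a world point X has camera coordinates R X + t. Camera axes: x right, y down, z forward; pixel columns grow to the right and rows downward; lengths in m; the calibration is good to about 2 mm. A picture is of the moment at which its call begins. There is no depth.
- job.sign_off(): hands the job in; it is judged then, once.
Trained networks look in the newest picture that a camera, given by its name, has taken for a name from the list of things; names that differ only in an ending like _2 or _b are one class to them, and where a whole thing is asked for, a point or a joint stands for the part that bears it (a point fixed in the world has none). Each returns a list of dicts, best first, with "confidence" (0 to 1); they miss things now and then, are a little off and sometimes report something else, mostly with a low value. They report only what shows in the picture. A call takes as long as a camera call.
- models.recognise(camera, label): "xyz" ([x, y, z] in m, in world coordinates, good to about 4 mm: the middle of the surface that is visible of it).
- models.silhouettes(camera, label): "region" (420x560 bool, what is visible of it).
The state is a dict: "t": time; "joint_pos": joint angles; "joint_velocities": joint speeds; "joint_efforts": joint torques, N m; "tool_pos": TCP position; "tool_rot": TCP orientation; "ft_force": force on the tool from outside, world axes, zero at the start; "wrist_torque": the same for the moment, N m; "gripper_width": opening from 0.0 (shut) to 1.0 (fully open); "grasp_force": force on a finger pad.
Only numpy, scipy, OpenCV 4.12 (cv2) and the standard library are available. Lean on these libraries where they do the work, as an engineer would, in place of code of your own. Each camera call takes 0.05 s, during which the arm holds its last target. There are 200 camera calls.

## Task

Stand the four dark canisters on the four cork coasters of the wooden board, one centred on each, in order of height: the tallest on the coaster next to the stone mortar, then ever shorter, down to the shortest on the coaster next to the cream jug. They are stoneware, so keep them upright and set each down gently, without dropping it or knocking one over.

Things in the scene. Friction and masses are not known exactly. Their poses are not given: they have to be found in the camera images.
- canister_a: the tallest of four loose, closed charcoal stoneware canisters with flat brown wooden lids: an upright cylinder 150 mm high over all (lid the top 14 mm, 2 mm smaller in radius), 60 mm in diameter, about 420 g give or take 40 percent. Stands upright on the worktop at the start. Origin: centre of its underside; z up.
- canister_b: the second tallest of four loose, closed charcoal stoneware canisters with flat brown wooden lids: an upright cylinder 122 mm high over all (lid the top 14 mm, 2 mm smaller in radius), 55 mm in diameter, about 320 g give or take 40 percent. Stands upright on the worktop at the start. Origin: centre of its underside; z up.
- canister_c: the third tallest of four loose, closed charcoal stoneware canisters with flat brown wooden lids: an upright cylinder 96 mm high over all (lid the top 14 mm, 2 mm smaller in radius), 50 mm in diameter, about 240 g give or take 40 percent. Stands upright on the worktop at the start. Origin: centre of its underside; z up.
- canister_d: the shortest of four loose, closed charcoal stoneware canisters with flat brown wooden lids: an upright cylinder 70 mm high over all (lid the top 14 mm, 2 mm smaller in radius), 46 mm in diameter, about 160 g give or take 40 percent. Stands upright on the worktop at the start. Origin: centre of its underside; z up.
- coaster_0: one of four identical round cork coasters, 82 mm across, 4 mm thick, fixed in a straight row on the wooden board with centres 100 mm apart; its number says nothing of its place in the row. Origin: centre of its underside, which lies on the board, so its top is 4 mm higher (19 mm above the worktop).
- coaster_1: one of four identical round cork coasters, 82 mm across, 4 mm thick, fixed in a straight row on the wooden board with centres 100 mm apart; its number says nothing of its place in the row. Origin: centre of its underside, which lies on the board, so its top is 4 mm higher (19 mm above the worktop).
- coaster_2: one of four identical round cork coasters, 82 mm across, 4 mm thick, fixed in a straight row on the wooden board with centres 100 mm apart; its number says nothing of its place in the row. Origin: centre of its underside, which lies on the board, so its top is 4 mm higher (19 mm above the worktop).
- coaster_3: one of four identical round cork coasters, 82 mm across, 4 mm thick, fixed in a straight row on the wooden board with centres 100 mm apart; its number says nothing of its place in the row. Origin: centre of its underside, which lies on the board, so its top is 4 mm higher (19 mm above the worktop).
- board: the long pale wooden serving board that carries the coasters, 400 mm long (its y axis), 110 mm wide (x), 15 mm thick, fixed. The canisters start in a loose row along its robot side, centres over 115 mm apart, with only low things (under 30 mm) between. Origin: centre of its underside; the coasters' centres lie on its y axis at -150, -50, 50 and 150 mm.
- mortar: grey stone mortar, an open bowl 100 mm across and 70 mm high with its pestle leaning in it (top about 105 mm), fixed on the worktop beyond one end of the board, about 120 mm from the nearest coaster's centre; a cream jug 135 mm high stands in the same way beyond the other. Which end has the mortar changes. Origin: centre of its underside.

How it is judged:
By the outcome, as a careful person would: the job done as asked, in the order asked, and still so for the second after the job is handed in, with the robot touching nothing.
It also fails if it takes over 112 s, if anything falls off the work surface, if the arm or the gripper's body presses on something with over 40 N, if the wrist force passes 120 N, or if a joint passes its speed limit or range.

## Working session

There is one attempt and no reset: what is moved stays moved. The work goes in short steps, Python scripts to look and compute and a tool call to move; the robot and the scene stay as the last step left them, time stands still between calls to the robot, and variables do not carry over. Pictures are saved under pics/ and viewed, at most 14 in all, crops included, and the job is handed in when it is done.

Besides the shell and the picture viewer there is one more tool, called after ">>>" as name(argument=value, ...), one argument or row to a line, values as JSON. play_rows: Moves the arm, as the interface text tells. Its arguments: {"type":"object","properties":{"rows":{"type":"array"},"squeeze":{"type":"number"}},"required":["rows"]}

```bash
mkdir -p pics; python3 - <<'E'
from bench import sensors, imaging, models
import cv2, numpy as np
o=sensors.get_obs()
print({k:np.round(o[k],3).tolist() for k in('t','tool_pos','tool_rot','ft_force','gripper_width')})
for c in("top","scene"):
    d=imaging.camera(c); cv2.imwrite(f"pics/{c}0.png",d["img"])
    print(c,np.round(d["K"],1).tolist(),np.round(d["dist_coeffs"],3),np.round(d["R"],3).tolist(),np.round(d["t"],3))
    for l in("canister_a","coaster_0","mortar","board"):
        for r in models.recognise(c,l): print(c,l,np.round(r["xyz"],3),round(r["confidence"],2))
E
```

```text
{'t': 0.0, 'tool_pos': [0.19, 0.595, 0.303], 'tool_rot': [[-0.953, 0.304, -0.001], [0.304, 0.953, -0.002], [0.0, -0.002, -1.0]], 'ft_force': [-0.363, 0.055, 0.207], 'gripper_width': 1.002}
top [[492.0, 0.0, 279.8], [0.0, 492.0, 210.9], [0.0, 0.0, 1.0]] [0.007 0.    0.    0.    0.   ] [[-0.006, -1.0, 0.026], [-0.999, 0.005, -0.035], [0.035, -0.027, -0.999]] [-0.015  0.56   0.929]
top canister_a [0.456 0.111 0.144] 0.98
top canister_a [0.489 0.289 0.097] 0.73
top canister_a [ 0.468 -0.12   0.071] 0.66
top canister_a [ 0.468 -0.267  0.127] 0.59
top coaster_0 [0.637 0.134 0.018] 0.97
top coaster_0 [ 0.668 -0.162  0.02 ] 0.97
top coaster_0 [ 0.659 -0.063  0.022] 0.84
top coaster_0 [0.649 0.033 0.014] 0.66
top mortar [ 0.676 -0.298  0.048] 0.65
top board [ 0.647 -0.013  0.013] 0.87
scene [[392.8, 0.0, 273.9], [0.0, 392.8, 211.4], [0.0, 0.0, 1.0]] [-0.042  0.     0.     0.     0.   ] [[0.418, 0.909, 0.015], [0.635, -0.28, -0.72], [-0.65, 0.31, -0.693]] [-0.242 -0.317  1.303]
scene canister_a [ 0.483 -0.131  0.053] 0.91
scene canister_a [0.493 0.283 0.065] 0.71
scene canister_a [ 0.487 -0.28   0.082] 0.66
scene canister_a [0.47  0.109 0.096] 0.59
scene coaster_0 [0.64  0.132 0.022] 0.86
scene coaster_0 [ 0.661 -0.064  0.018] 0.85
scene coaster_0 [0.646 0.029 0.018] 0.83
scene coaster_0 [ 0.672 -0.166  0.021] 0.67
scene mortar [ 0.669 -0.292  0.059] 0.89
scene board [ 0.681 -0.033  0.014] 0.89
```

View pics/top0.png

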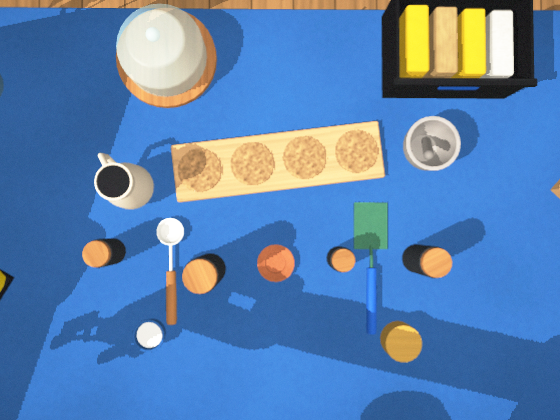

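View pics/scene0.png

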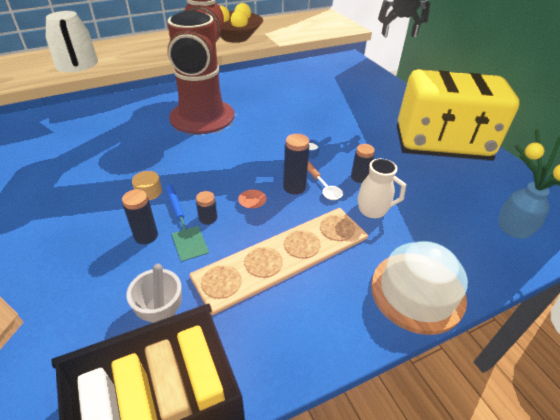

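The top picture shows the lids of c at (97,253), a at (200,276), d at (343,259) and b at (435,262). The red disc at (276,263) is a decoy. The mortar at (432,143) is on the −y end and the jug at (123,183) on the +y end. Next I'll fit the positions precisely.

```bash
cat > h.py <<'E'
from bench import sensors, imaging, models
import cv2, numpy as np
from scipy.optimize import minimize
S=dict(a=(.150,.030),b=(.122,.0275),c=(.096,.025),d=(.070,.023),k=(.004,.041))
th=np.linspace(0,2*np.pi,48,endpoint=False)
def mask(d,k,x,y,z0):
    h,r=S[k]
    rings=[(0,r),(h,r)] if k=='k' else [(0,r),(h-.014,r),(h,r-.002)]
    P=np.vstack([np.c_[x+q*np.cos(th),y+q*np.sin(th),np.full(48,z0+z)] for z,q in rings])
    p=cv2.projectPoints(P,cv2.Rodrigues(d["R"])[0],d["t"],d["K"],d["dist_coeffs"])[0]
    m=np.zeros((840*2,1120*2),np.uint8)
    cv2.fillConvexPoly(m,np.round(cv2.convexHull(((p+.5)*4-.5).astype(np.float32))).astype(np.int32),255)
    return cv2.resize(m,(560,420),interpolation=cv2.INTER_AREA)/255.
def regions(c,l):
    d=imaging.camera(c); return d,[r["region"] for r in models.silhouettes(c,l)]
def fit(obs,k,x0,z0):
    """obs: list of (cam,regions); picks best-overlap region of each, maximises the overlap"""
    use=[]
    for d,R in obs:
        m=mask(d,k,*x0,z0); 
        if not R: continue
        i=[(m*r).sum()/np.maximum(m,r).sum() for r in R]
        if max(i)>.25: use.append((d,R[int(np.argmax(i))]))
    def iou(p,u):
        m=mask(u[0],k,*p,z0); return (m*u[1]).sum()/np.maximum(m,u[1]).sum()
    f=lambda p,U: -sum(iou(p,u) for u in U)
    go=lambda U: minimize(f,x0,args=(U,),method='Nelder-Mead',options=dict(initial_simplex=np.array([x0,[x0[0]+.01,x0[1]],[x0[0],x0[1]+.01]]),xatol=2e-4,fatol=1e-4)).x
    p=go(use); return p,[round(float(iou(p,u)),2) for u in use],[np.round(go([u]),4).tolist() for u in use]
E
python3 - <<'E'
from h import *
C=[regions(c,"canister_a") for c in("top","scene")]
for k,x in dict(a=(.46,.11),b=(.478,-.275),c=(.489,.287),d=(.472,-.125)).items(): print(k,*fit(C,k,x,0))
K=[regions(c,"coaster_0") for c in("top","scene")]
P=[]
for x in((.668,-.164),(.659,-.063),(.648,.031),(.638,.133)):
    r=fit(K,'k',x,.015); print(*r); P.append(r[0])
P=np.array(P); c=P.mean(0); v=P[3]-P[0]; v/=np.linalg.norm(v)
print("row",[np.round(c+s*v,4).tolist() for s in(-.15,-.05,.05,.15)])
E
```

```text
a [0.4506309 0.1169824] [0.97, 0.95] [[0.4509, 0.1169], [0.4479, 0.1179]]
b [ 0.46819303 -0.27853944] [0.97, 0.92] [[0.4685, -0.279], [0.4645, -0.2779]]
c [0.4858595 0.300983 ] [0.93, 0.85] [[0.4865, 0.3006], [0.4813, 0.3042]]
d [ 0.46954932 -0.12887449] [0.94, 0.89] [[0.4701, -0.1286], [0.4659, -0.1279]]
[ 0.67266099 -0.16331627] [0.94, 0.91] [[0.6746, -0.1638], [0.67, -0.162]]
[ 0.66036128 -0.06408332] [0.93, 0.94] [[0.6619, -0.0644], [0.6588, -0.0636]]
[0.64831511 0.03662802] [0.93, 0.94] [[0.6503, 0.0359], [0.6464, 0.0372]]
[0.63764807 0.13494418] [0.95, 0.92] [[0.6389, 0.1344], [0.6355, 0.1365]]
row [[0.6722, -0.1629], [0.6606, -0.0636], [0.6489, 0.0357], [0.6373, 0.135]]
```

>>> play_rows(
  rows=[
    {"grip":0,"linear":[0,0,0],"turn":10},
    {"grip":0,"linear":[0,0,0],"turn":20},
    {"grip":0,"linear":[0,0,0],"turn":30},
    {"grip":0,"linear":[0,0,0],"turn":40},
    {"grip":0,"linear":[0,0,0],"turn":50},
  ],
  squeeze=50,
)

```text
t: 1.52
tool_pos: [0.19, 0.5954, 0.3039]
tool_rot: [[-0.374, 0.927, 0.0], [0.927, 0.374, -0.0], [-0.0, 0.0, -1.0]]
ft_force: [-0.4, -0.1, -0.1]
gripper_width: 1.005
grasp_force: 0.0
```

>>> play_rows(
  rows=[
    {"grip":0,"linear":[0,0,0],"turn":10},
    {"grip":0,"linear":[0,0,0],"turn":20},
    {"grip":0,"linear":[0,0,0],"turn":22.3},
    {"grip":0,"linear":[0,0,0],"turn":22.3},
    {"grip":0,"linear":[0,0,0],"turn":22.3},
  ],
)

```text
t: 2.15
tool_pos: [0.1899, 0.5954, 0.3039]
tool_rot: [[-0.001, 1.0, 0.0], [1.0, 0.001, 0.0], [0.0, 0.0, -1.0]]
ft_force: [0.3, 0.4, -0.4]
gripper_width: 0.999
grasp_force: 0.0
```

>>> play_rows(
  rows=[
    {"grip":0,"linear":[-5,2,0],"turn":0},
    {"grip":0,"linear":[-10.5,4,0],"turn":0},
    {"grip":0,"linear":[-16.3,6.3,0],"turn":0},
    {"grip":0,"linear":[-22,8.5,0],"turn":0},
    {"grip":0,"linear":[-27.8,10.8,0],"turn":0},
  ],
)

```text
t: 2.78
tool_pos: [0.2982, 0.3157, 0.3041]
tool_rot: [[-0.002, 1.0, 0.001], [1.0, 0.002, 0.0], [0.0, 0.001, -1.0]]
ft_force: [0.5, 0.8, 0.4]
gripper_width: 0.998
grasp_force: 0.0
```

>>> play_rows(
  rows=[
    {"grip":0,"linear":[-5.7,2.2,0],"turn":0},
    {"grip":0,"linear":[-11.4,4.4,0],"turn":0},
    {"grip":0,"linear":[-17.1,6.6,0],"turn":0},
    {"grip":0,"linear":[-22.8,8.8,0],"turn":0},
    {"grip":0,"linear":[-28.5,11,0],"turn":0},
  ],
)

```text
t: 3.4
tool_pos: [0.4083, 0.0304, 0.3044]
tool_rot: [[-0.0, 1.0, 0.002], [1.0, 0.0, 0.0], [0.0, 0.002, -1.0]]
ft_force: [1.1, -0.1, 0.4]
gripper_width: 1.001
grasp_force: 0.0
```

>>> play_rows(
  rows=[
    {"grip":0,"linear":[-5.6,2.1,0],"turn":0},
    {"grip":0,"linear":[-11,4.2,0],"turn":0},
    {"grip":0,"linear":[-16.1,6.2,0],"turn":0},
    {"grip":0,"linear":[-16.1,6.2,4],"turn":0},
    {"grip":0,"linear":[-16.1,6.2,8],"turn":0},
  ],
)

```text
t: 4.03
tool_pos: [0.4704, -0.1296, 0.2235]
tool_rot: [[0.001, 1.0, 0.002], [1.0, -0.001, -0.001], [-0.001, 0.002, -1.0]]
ft_force: [-0.3, 0.3, 0.2]
gripper_width: 1.002
grasp_force: 0.0
```

>>> play_rows(
  rows=[
    {"grip":0,"linear":[0,-0.1,4],"turn":0},
    {"grip":0,"linear":[0.1,-0.1,8],"turn":0},
    {"grip":0,"linear":[0.1,-0.1,11],"turn":0},
    {"grip":0,"linear":[0.1,-0.1,12.3],"turn":0},
    {"grip":0.3,"linear":[0.1,-0.1,12.3],"turn":0},
  ],
)

```text
t: 4.65
tool_pos: [0.4688, -0.1274, 0.1005]
tool_rot: [[-0.0, 1.0, -0.001], [1.0, 0.0, 0.001], [0.001, -0.001, -1.0]]
ft_force: [-0.8, -0.6, 0.9]
gripper_width: 0.816
grasp_force: 0.0
```

>>> play_rows(
  rows=[
    {"grip":1,"linear":[0,0,0],"turn":0},
    {"grip":1,"linear":[0,0,0],"turn":0},
    {"grip":1,"linear":[0,0,0],"turn":0},
    {"grip":1,"linear":[0,0,0],"turn":0},
    {"grip":1,"linear":[0,0,0],"turn":0},
  ],
)

```text
t: 5.28
tool_pos: [0.4704, -0.1282, 0.103]
tool_rot: [[-0.0, 1.0, 0.003], [1.0, 0.0, -0.002], [-0.002, 0.003, -1.0]]
ft_force: [0.1, -0.4, 6.8]
gripper_width: 0.522
grasp_force: 51.8
```

>>> play_rows(
  rows=[
    {"grip":1,"linear":[0,0,-1],"turn":0},
    {"grip":1,"linear":[0,0,-3],"turn":0},
    {"grip":1,"linear":[0,0,-5.5],"turn":0},
    {"grip":1,"linear":[1.5,1,-7.5],"turn":0},
    {"grip":1,"linear":[4.5,2.9,-8],"turn":0},
  ],
)

```text
t: 5.9
tool_pos: [0.4987, -0.0828, 0.183]
tool_rot: [[0.002, 1.0, 0.003], [1.0, -0.002, -0.001], [-0.001, 0.003, -1.0]]
ft_force: [-0.1, -0.1, -1.1]
gripper_width: 0.52
grasp_force: 51.3
```

>>> play_rows(
  rows=[
    {"grip":1,"linear":[4,2.6,0],"turn":0},
    {"grip":1,"linear":[8.3,5.3,0],"turn":0},
    {"grip":1,"linear":[12.6,8,0],"turn":0},
    {"grip":1,"linear":[16.5,10.5,0],"turn":0},
    {"grip":1,"linear":[19.5,12.4,0],"turn":0},
  ],
)

```text
t: 6.52
tool_pos: [0.6223, 0.1143, 0.1808]
tool_rot: [[-0.001, 1.0, -0.001], [1.0, 0.001, 0.0], [0.0, -0.001, -1.0]]
ft_force: [0.5, -0.1, -0.9]
gripper_width: 0.521
grasp_force: 51.3
```

>>> play_rows(
  rows=[
    {"grip":1,"linear":[1.5,1,0],"turn":0},
    {"grip":1,"linear":[2.2,1.4,0],"turn":0},
    {"grip":1,"linear":[2.2,1.4,0.8],"turn":0},
    {"grip":1,"linear":[2.2,1.4,1.6],"turn":0},
    {"grip":1,"linear":[2.2,1.4,2],"turn":0},
  ],
)

```text
t: 7.15
tool_pos: [0.6351, 0.1336, 0.1595]
tool_rot: [[0.001, 1.0, -0.002], [1.0, -0.001, -0.0], [-0.0, -0.002, -1.0]]
ft_force: [-0.2, 0.0, -0.8]
gripper_width: 0.519
grasp_force: 51.4
```

```bash
cat > look.py <<'E'
import sys
from h import *
n=sys.argv[1]
ims=[imaging.camera(c)["img"] for c in("top","scene")]
cv2.imwrite(f"pics/{n}.png",np.hstack([cv2.resize(ims[0][80:360,60:520],None,fx=.87,fy=.87),cv2.resize(ims[1][110:354,100:460],(400,244),)]) if 0 else np.vstack([cv2.resize(ims[0][90:300,60:520],(600,274)),cv2.resize(ims[1][100:330,80:480],(560,322)).copy() if 0 else cv2.resize(ims[1][100:317,80:555],(600,274))]))
E
python3 look.py d1
```

```text
(no output)
```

View pics/d1.png

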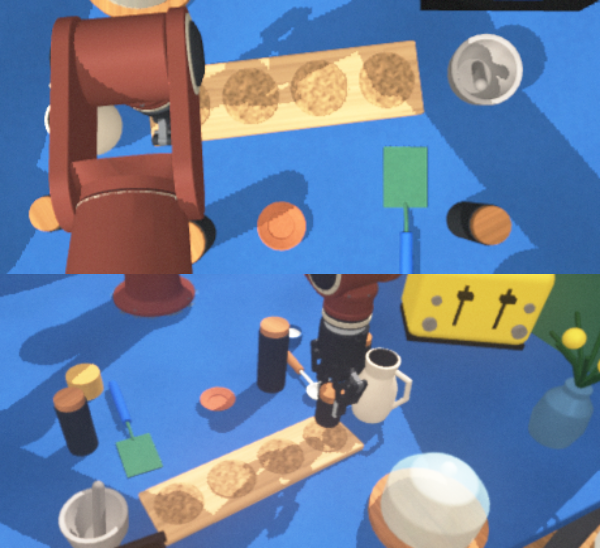

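The upper panel shows the arm hiding d. In the lower panel d hangs upright in the gripper at (325,405), over the coaster next to the jug. I'll lower it now.

>>> play_rows(
  rows=[
    {"grip":1,"linear":[0.1,0.2,1.3],"turn":0},
    {"grip":1,"linear":[0.1,0.2,2.4],"turn":0},
    {"grip":1,"linear":[0.1,0.2,3.1],"turn":0},
    {"grip":1,"linear":[0.1,0.2,3.4],"turn":0},
    {"grip":1,"linear":[0.1,0.2,3.5],"turn":0},
  ],
)

```text
t: 7.88
tool_pos: [0.638, 0.1355, 0.1257]
tool_rot: [[-0.0, 1.0, -0.0], [1.0, 0.0, -0.0], [-0.0, -0.0, -1.0]]
ft_force: [0.6, -1.1, -2.1]
gripper_width: 0.521
grasp_force: 51.4
```

>>> play_rows(
  rows=[
    {"grip":1,"linear":[0,0,0.1],"turn":0},
    {"grip":1,"linear":[0,0,0.2],"turn":0},
    {"grip":1,"linear":[0,0,0.3],"turn":0},
    {"grip":1,"linear":[0,0,0.3],"turn":0},
    {"grip":1,"linear":[0,0,0.3],"turn":0},
  ],
)

```text
t: 8.5
tool_pos: [0.638, 0.1355, 0.1229]
tool_rot: [[-0.0, 1.0, 0.0], [1.0, 0.0, -0.0], [-0.0, 0.0, -1.0]]
ft_force: [-0.1, -0.1, -0.7]
gripper_width: 0.516
grasp_force: 51.4
```

>>> play_rows(
  rows=[
    {"grip":1,"linear":[0,0,0.05],"turn":0},
    {"grip":1,"linear":[0,0,0.1],"turn":0},
    {"grip":1,"linear":[0,0,0.1],"turn":0},
    {"grip":1,"linear":[0,0,0.1],"turn":0},
    {"grip":1,"linear":[0,0,0.1],"turn":0},
  ],
)

```text
t: 9.12
tool_pos: [0.638, 0.1355, 0.1221]
tool_rot: [[-0.0, 1.0, 0.0], [1.0, 0.0, 0.0], [0.0, 0.0, -1.0]]
ft_force: [-0.4, 0.7, 0.8]
gripper_width: 0.519
grasp_force: 51.5
```

>>> play_rows(
  rows=[
    {"grip":1,"linear":[0,0,0.05],"turn":0},
    {"grip":1,"linear":[0,0,0.1],"turn":0},
    {"grip":1,"linear":[0,0,0.1],"turn":0},
    {"grip":1,"linear":[0,0,0.1],"turn":0},
    {"grip":1,"linear":[0,0,0.1],"turn":0},
  ],
)

```text
t: 9.75
tool_pos: [0.6381, 0.1355, 0.122]
tool_rot: [[-0.0, 1.0, -0.0], [1.0, 0.0, -0.0], [-0.0, -0.0, -1.0]]
ft_force: [-4.2, -0.8, 6.0]
gripper_width: 0.523
grasp_force: 51.9
```

>>> play_rows(
  rows=[
    {"grip":0.6,"linear":[0,0,0],"turn":0},
    {"grip":0.3,"linear":[0,0,0],"turn":0},
    {"grip":0,"linear":[0,0,0],"turn":0},
    {"grip":0,"linear":[0,0,0],"turn":0},
    {"grip":0,"linear":[0,0,-1.5],"turn":0},
  ],
)

```text
t: 10.38
tool_pos: [0.6369, 0.1353, 0.1346]
tool_rot: [[-0.0, 1.0, -0.004], [1.0, 0.0, -0.0], [-0.0, -0.004, -1.0]]
ft_force: [-1.1, 0.8, 0.1]
gripper_width: 0.999
grasp_force: 0.0
```

>>> play_rows(
  rows=[
    {"grip":0,"linear":[0,0,-5],"turn":0},
    {"grip":0,"linear":[0,0,-10],"turn":0},
    {"grip":0,"linear":[0,0,-14],"turn":0},
    {"grip":0,"linear":[4,-4,-14],"turn":0},
    {"grip":0,"linear":[8,-8,-14],"turn":0},
  ],
)

```text
t: 11.0
tool_pos: [0.5578, 0.2161, 0.2784]
tool_rot: [[0.001, 1.0, 0.003], [1.0, -0.001, 0.001], [0.001, 0.003, -1.0]]
ft_force: [-0.6, 0.5, -0.4]
gripper_width: 0.998
grasp_force: 0.0
```

>>> play_rows(
  rows=[
    {"grip":0,"linear":[3,-2.5,0],"turn":0},
    {"grip":0,"linear":[6,-5,0],"turn":0},
    {"grip":0,"linear":[8.5,-7.2,1],"turn":0},
    {"grip":0,"linear":[8.5,-7.2,4],"turn":0},
    {"grip":0,"linear":[8.5,-7.2,7],"turn":0},
  ],
)

```text
t: 11.62
tool_pos: [0.4861, 0.3012, 0.207]
tool_rot: [[-0.001, 1.0, 0.003], [1.0, 0.001, 0.001], [0.001, 0.003, -1.0]]
ft_force: [-0.5, -0.4, -0.5]
gripper_width: 1.001
grasp_force: 0.0
```

```bash
python3 look.py c1; python3 - <<'E'
from h import *
C=[regions(c,"canister_a") for c in("top","scene")]
print(fit(C,'d',(.637,.135),.019)); print(fit(C,'c',(.486,.301),0)); print(fit(C,'a',(.4506,.117),0))
E
```

```text
(array([0.63899771, 0.13514044]), [0.95, 0.92], [[0.6394, 0.1347], [0.6377, 0.1362]])
(array([0.48597696, 0.30098639]), [0.93, 0.86], [[0.4867, 0.3006], [0.4811, 0.3043]])
(array([0.45100237, 0.11686174]), [0.95, 0.94], [[0.4514, 0.1167], [0.4464, 0.1188]])
```

View pics/c1.png

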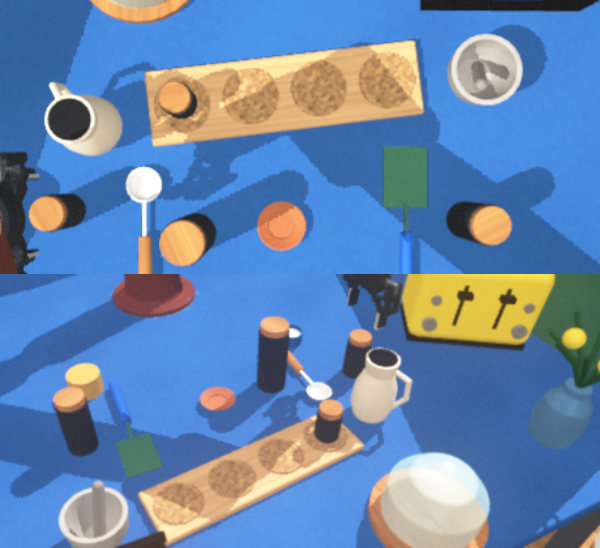

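d stands upright on the jug-end coaster, within 2 mm of its centre ((178,97) in the top panel), and the gripper is above c. Descending on c.

>>> play_rows(
  rows=[
    {"grip":0,"linear":[0,0,4],"turn":0},
    {"grip":0,"linear":[0,0,7.5],"turn":0},
    {"grip":0,"linear":[0,0,9.3],"turn":0},
    {"grip":0,"linear":[0,0,9.3],"turn":0},
    {"grip":0.3,"linear":[0,0,9.3],"turn":0},
  ],
)

```text
t: 12.55
tool_pos: [0.4872, 0.301, 0.1149]
tool_rot: [[-0.0, 1.0, 0.003], [1.0, 0.0, 0.001], [0.001, 0.003, -1.0]]
ft_force: [-0.5, -0.0, 1.2]
gripper_width: 0.814
grasp_force: 0.0
```

>>> play_rows(
  rows=[
    {"grip":1,"linear":[0,0,0],"turn":0},
    {"grip":1,"linear":[0,0,0],"turn":0},
    {"grip":1,"linear":[0,0,0],"turn":0},
    {"grip":1,"linear":[0,0,0],"turn":0},
    {"grip":1,"linear":[0,0,0],"turn":0},
  ],
)

```text
t: 13.18
tool_pos: [0.4867, 0.301, 0.1149]
tool_rot: [[-0.0, 1.0, 0.002], [1.0, 0.0, 0.001], [0.001, 0.002, -1.0]]
ft_force: [-2.0, -0.4, 6.4]
gripper_width: 0.572
grasp_force: 52.3
```

>>> play_rows(
  rows=[
    {"grip":1,"linear":[0,0,-1.5],"turn":0},
    {"grip":1,"linear":[0,0,-4.5],"turn":0},
    {"grip":1,"linear":[0,0,-8.5],"turn":0},
    {"grip":1,"linear":[0,0,-12.5],"turn":0},
    {"grip":1,"linear":[0,0,-15.5],"turn":0},
  ],
)

```text
t: 13.8
tool_pos: [0.4861, 0.3005, 0.2704]
tool_rot: [[-0.0, 1.0, 0.002], [1.0, 0.0, 0.001], [0.001, 0.002, -1.0]]
ft_force: [-0.6, 0.3, -3.7]
gripper_width: 0.572
grasp_force: 52.4
```

>>> play_rows(
  rows=[
    {"grip":1,"linear":[-1.5,0.9,-0.5],"turn":0},
    {"grip":1,"linear":[-4.5,2.8,-0.5],"turn":0},
    {"grip":1,"linear":[-8.5,5.2,-0.5],"turn":0},
    {"grip":1,"linear":[-12.7,7.8,-0.5],"turn":0},
    {"grip":1,"linear":[-17,10.4,-0.5],"turn":0},
  ],
)

```text
t: 14.42
tool_pos: [0.59, 0.1281, 0.271]
tool_rot: [[0.0, 1.0, -0.003], [1.0, -0.0, -0.001], [-0.001, -0.003, -1.0]]
ft_force: [0.7, -0.4, -2.9]
gripper_width: 0.575
grasp_force: 52.5
```

>>> play_rows(
  rows=[
    {"grip":1,"linear":[-4,2.4,0],"turn":0},
    {"grip":1,"linear":[-7.5,4.6,0],"turn":0},
    {"grip":1,"linear":[-9.5,5.8,0],"turn":0},
    {"grip":1,"linear":[-9.5,5.8,2],"turn":0},
    {"grip":1,"linear":[-9.5,5.8,5],"turn":0},
  ],
)

```text
t: 15.05
tool_pos: [0.6477, 0.036, 0.2219]
tool_rot: [[-0.0, 1.0, 0.0], [1.0, 0.0, 0.001], [0.001, 0.0, -1.0]]
ft_force: [-0.5, -0.4, -3.3]
gripper_width: 0.579
grasp_force: 52.6
```

>>> play_rows(
  rows=[
    {"grip":1,"linear":[0,0,3],"turn":0},
    {"grip":1,"linear":[0,0,5.5],"turn":0},
    {"grip":1,"linear":[0,0,7],"turn":0},
    {"grip":1,"linear":[0,0,8],"turn":0},
    {"grip":1,"linear":[0,0,8.3],"turn":0},
  ],
)

```text
t: 15.68
tool_pos: [0.6478, 0.0358, 0.1395]
tool_rot: [[-0.001, 1.0, -0.001], [1.0, 0.001, 0.0], [0.0, -0.001, -1.0]]
ft_force: [-0.0, 0.0, -3.1]
gripper_width: 0.571
grasp_force: 52.6
```

>>> play_rows(
  rows=[
    {"grip":1,"linear":[0,0.1,0.15],"turn":0},
    {"grip":1,"linear":[0,0.1,0.3],"turn":0},
    {"grip":1,"linear":[0,0.1,0.4],"turn":0},
    {"grip":1,"linear":[0,0.1,0.5],"turn":0},
    {"grip":1,"linear":[0,0.1,0.5],"turn":0},
  ],
)

```text
t: 16.3
tool_pos: [0.649, 0.0354, 0.1348]
tool_rot: [[-0.0, 1.0, -0.0], [1.0, 0.0, 0.0], [0.0, -0.0, -1.0]]
ft_force: [-0.3, 0.3, -2.9]
gripper_width: 0.574
grasp_force: 52.6
```

>>> play_rows(
  rows=[
    {"grip":1,"linear":[0,0,0.05],"turn":0},
    {"grip":1,"linear":[0,0,0.1],"turn":0},
    {"grip":1,"linear":[0,0,0.1],"turn":0},
    {"grip":1,"linear":[0,0,0.1],"turn":0},
    {"grip":1,"linear":[0,0,0.1],"turn":0},
  ],
)

```text
t: 16.92
tool_pos: [0.649, 0.0355, 0.134]
tool_rot: [[-0.0, 1.0, 0.0], [1.0, 0.0, -0.0], [-0.0, 0.0, -1.0]]
ft_force: [0.2, -0.1, -2.2]
gripper_width: 0.57
grasp_force: 52.6
```

>>> play_rows(
  rows=[
    {"grip":1,"linear":[0,0,0.05],"turn":0},
    {"grip":1,"linear":[0,0,0.1],"turn":0},
    {"grip":1,"linear":[0,0,0.1],"turn":0},
    {"grip":1,"linear":[0,0,0.1],"turn":0},
    {"grip":1,"linear":[0,0,0.1],"turn":0},
  ],
)

```text
t: 17.55
tool_pos: [0.6491, 0.0354, 0.134]
tool_rot: [[-0.0, 1.0, -0.0], [1.0, 0.0, -0.0], [-0.0, -0.0, -1.0]]
ft_force: [-4.9, 0.2, 5.0]
gripper_width: 0.576
grasp_force: 52.9
```

>>> play_rows(
  rows=[
    {"grip":0.6,"linear":[0,0,0],"turn":0},
    {"grip":0.3,"linear":[0,0,0],"turn":0},
    {"grip":0,"linear":[0,0,0],"turn":0},
    {"grip":0,"linear":[0,0,0],"turn":0},
    {"grip":0,"linear":[0,0,-1.5],"turn":0},
  ],
)

```text
t: 18.18
tool_pos: [0.648, 0.0355, 0.1467]
tool_rot: [[-0.0, 1.0, -0.003], [1.0, 0.0, 0.0], [0.0, -0.003, -1.0]]
ft_force: [0.3, -0.6, -0.5]
gripper_width: 1.001
grasp_force: 0.0
```

>>> play_rows(
  rows=[
    {"grip":0,"linear":[0,0,-5],"turn":0},
    {"grip":0,"linear":[0,0,-10],"turn":0},
    {"grip":0,"linear":[-3,-1.7,-12],"turn":0},
    {"grip":0,"linear":[-8,-4.6,-12],"turn":0},
    {"grip":0,"linear":[-13,-7.5,-12],"turn":0},
  ],
)

```text
t: 18.8
tool_pos: [0.5736, -0.0956, 0.27]
tool_rot: [[-0.001, 1.0, 0.003], [1.0, 0.001, -0.001], [-0.001, 0.003, -1.0]]
ft_force: [0.2, -0.5, -0.1]
gripper_width: 0.997
grasp_force: 0.0
```

>>> play_rows(
  rows=[
    {"grip":0,"linear":[-5,-2.9,0],"turn":0},
    {"grip":0,"linear":[-10,-5.8,0],"turn":0},
    {"grip":0,"linear":[-15,-8.6,0],"turn":0},
    {"grip":0,"linear":[-18.4,-10.6,0],"turn":0},
    {"grip":0,"linear":[-18.4,-10.6,2],"turn":0},
  ],
)

```text
t: 19.42
tool_pos: [0.4679, -0.2813, 0.2509]
tool_rot: [[0.004, 1.0, 0.005], [1.0, -0.004, -0.004], [-0.004, 0.005, -1.0]]
ft_force: [0.9, 0.0, -0.1]
gripper_width: 0.999
grasp_force: 0.0
```

```bash
python3 - <<'E'
from h import *
C=[regions(c,"canister_a") for c in("top","scene")]
print(fit(C,'c',(.649,.0357),.019)); print(fit(C,'b',(.468,-.2785),0)); print(sensors.get_obs()["tool_pos"])
E
```

```text
(array([0.65082412, 0.03535536]), [0.96, 0.93], [[0.6513, 0.0354], [0.6481, 0.037]])
(array([ 0.46756052, -0.27853317]), [0.91, 0.95], [[0.4683, -0.2794], [0.4651, -0.2782]])
[ 0.46820815 -0.27747274  0.24732718]
```

>>> play_rows(
  rows=[
    {"grip":0,"linear":[0,0,4],"turn":0},
    {"grip":0,"linear":[0,0,8],"turn":0},
    {"grip":0,"linear":[0,0,11.3],"turn":0},
    {"grip":0,"linear":[0,0,11.3],"turn":0},
    {"grip":0.25,"linear":[0,0,11.3],"turn":0},
  ],
)

```text
t: 20.25
tool_pos: [0.4693, -0.2786, 0.1367]
tool_rot: [[-0.001, 1.0, 0.002], [1.0, 0.001, -0.002], [-0.002, 0.002, -1.0]]
ft_force: [0.5, -0.7, -0.4]
gripper_width: 0.82
grasp_force: 0.0
```

>>> play_rows(
  rows=[
    {"grip":1,"linear":[0,0,0],"turn":0},
    {"grip":1,"linear":[0,0,0],"turn":0},
    {"grip":1,"linear":[0,0,0],"turn":0},
    {"grip":1,"linear":[0,0,0],"turn":0},
    {"grip":1,"linear":[0,0,0],"turn":0},
  ],
)

```text
t: 20.88
tool_pos: [0.469, -0.2794, 0.1376]
tool_rot: [[-0.0, 1.0, 0.003], [1.0, 0.0, -0.002], [-0.002, 0.003, -1.0]]
ft_force: [-2.8, 1.0, 6.0]
gripper_width: 0.633
grasp_force: 51.4
```

>>> play_rows(
  rows=[
    {"grip":1,"linear":[0,0,-1.5],"turn":0},
    {"grip":1,"linear":[0,0,-4.5],"turn":0},
    {"grip":1,"linear":[0,0,-8],"turn":0},
    {"grip":1,"linear":[0.5,0.4,-11],"turn":0},
    {"grip":1,"linear":[2.5,2.2,-12],"turn":0},
  ],
)

```text
t: 21.5
tool_pos: [0.4907, -0.2545, 0.2587]
tool_rot: [[0.002, 1.0, 0.005], [1.0, -0.002, -0.003], [-0.003, 0.005, -1.0]]
ft_force: [-0.2, 0.0, -2.8]
gripper_width: 0.634
grasp_force: 52.7
```

>>> play_rows(
  rows=[
    {"grip":1,"linear":[3.2,2.9,0],"turn":0},
    {"grip":1,"linear":[6.8,6.1,0],"turn":0},
    {"grip":1,"linear":[10.4,9.3,0],"turn":0},
    {"grip":1,"linear":[14,12.5,0],"turn":0},
    {"grip":1,"linear":[17,15.2,0],"turn":0},
  ],
)

```text
t: 22.12
tool_pos: [0.643, -0.0819, 0.2556]
tool_rot: [[-0.001, 1.0, 0.001], [1.0, 0.001, 0.0], [0.0, 0.001, -1.0]]
ft_force: [0.6, -0.2, -2.4]
gripper_width: 0.633
grasp_force: 52.7
```

>>> play_rows(
  rows=[
    {"grip":1,"linear":[1.5,1.4,0],"turn":0},
    {"grip":1,"linear":[2,1.8,1],"turn":0},
    {"grip":1,"linear":[2,1.8,3.5],"turn":0},
    {"grip":1,"linear":[2,1.8,6],"turn":0},
    {"grip":1,"linear":[2,1.8,7.5],"turn":0},
  ],
)

```text
t: 22.75
tool_pos: [0.6585, -0.0644, 0.1775]
tool_rot: [[0.001, 1.0, -0.003], [1.0, -0.001, 0.0], [0.0, -0.003, -1.0]]
ft_force: [0.3, 0.3, -3.7]
gripper_width: 0.634
grasp_force: 52.9
```

>>> play_rows(
  rows=[
    {"grip":1,"linear":[0,0.1,0.8],"turn":0},
    {"grip":1,"linear":[0,0.1,1.4],"turn":0},
    {"grip":1,"linear":[0,0.1,1.8],"turn":0},
    {"grip":1,"linear":[0,0.1,1.9],"turn":0},
    {"grip":1,"linear":[0,0.1,1.9],"turn":0},
  ],
)

```text
t: 23.38
tool_pos: [0.6612, -0.0635, 0.1613]
tool_rot: [[-0.0, 1.0, 0.001], [1.0, 0.0, -0.0], [-0.0, 0.001, -1.0]]
ft_force: [-0.1, 0.7, -2.4]
gripper_width: 0.637
grasp_force: 52.9
```

>>> play_rows(
  rows=[
    {"grip":1,"linear":[0,0,0.05],"turn":0},
    {"grip":1,"linear":[0,0,0.1],"turn":0},
    {"grip":1,"linear":[0,0,0.1],"turn":0},
    {"grip":1,"linear":[0,0,0.1],"turn":0},
    {"grip":1,"linear":[0,0,0.1],"turn":0},
  ],
)

```text
t: 24.0
tool_pos: [0.661, -0.0635, 0.1599]
tool_rot: [[-0.0, 1.0, 0.0], [1.0, 0.0, -0.0], [-0.0, 0.0, -1.0]]
ft_force: [-0.5, 0.3, -2.0]
gripper_width: 0.636
grasp_force: 52.9
```

>>> play_rows(
  rows=[
    {"grip":1,"linear":[0,0,0.1],"turn":0},
    {"grip":1,"linear":[0,0,0.2],"turn":0},
    {"grip":1,"linear":[0,0,0.2],"turn":0},
    {"grip":1,"linear":[0,0,0.2],"turn":0},
    {"grip":1,"linear":[0,0,0.2],"turn":0},
  ],
)

```text
t: 24.62
tool_pos: [0.6611, -0.0635, 0.1579]
tool_rot: [[-0.0, 1.0, 0.0], [1.0, 0.0, -0.0], [-0.0, 0.0, -1.0]]
ft_force: [0.0, -0.4, -2.3]
gripper_width: 0.637
grasp_force: 52.9
```

>>> play_rows(
  rows=[
    {"grip":1,"linear":[0,0,0.05],"turn":0},
    {"grip":1,"linear":[0,0,0.1],"turn":0},
    {"grip":1,"linear":[0,0,0.1],"turn":0},
    {"grip":1,"linear":[0,0,0.1],"turn":0},
    {"grip":1,"linear":[0,0,0.1],"turn":0},
  ],
)

```text
t: 25.25
tool_pos: [0.661, -0.0635, 0.1569]
tool_rot: [[-0.0, 1.0, -0.0], [1.0, 0.0, 0.0], [0.0, -0.0, -1.0]]
ft_force: [-0.3, 0.8, -2.2]
gripper_width: 0.636
grasp_force: 52.9
```

>>> play_rows(
  rows=[
    {"grip":1,"linear":[0,0,0.05],"turn":0},
    {"grip":1,"linear":[0,0,0.1],"turn":0},
    {"grip":1,"linear":[0,0,0.1],"turn":0},
    {"grip":1,"linear":[0,0,0.1],"turn":0},
    {"grip":1,"linear":[0,0,0.1],"turn":0},
  ],
)

```text
t: 25.88
tool_pos: [0.6611, -0.0636, 0.1567]
tool_rot: [[-0.0, 1.0, 0.0], [1.0, 0.0, -0.0], [-0.0, 0.0, -1.0]]
ft_force: [-4.0, 0.3, 4.5]
gripper_width: 0.636
grasp_force: 53.4
```

>>> play_rows(
  rows=[
    {"grip":0.5,"linear":[0,0,0],"turn":0},
    {"grip":0.25,"linear":[0,0,0],"turn":0},
    {"grip":0,"linear":[0,0,0],"turn":0},
    {"grip":0,"linear":[0,0,0],"turn":0},
    {"grip":0,"linear":[0,0,-1.5],"turn":0},
  ],
)

```text
t: 26.5
tool_pos: [0.6601, -0.0634, 0.1696]
tool_rot: [[-0.0, 1.0, -0.003], [1.0, 0.0, 0.001], [0.001, -0.003, -1.0]]
ft_force: [-0.5, 1.2, 0.2]
gripper_width: 1.001
grasp_force: 0.0
```

>>> play_rows(
  rows=[
    {"grip":0,"linear":[0,0,-5],"turn":0},
    {"grip":0,"linear":[0,0,-10],"turn":0},
    {"grip":0,"linear":[0,0,-12],"turn":0},
    {"grip":0,"linear":[3.5,-4,-12],"turn":0},
    {"grip":0,"linear":[7,-8.2,-12],"turn":0},
  ],
)

```text
t: 27.12
tool_pos: [0.5781, 0.007, 0.2908]
tool_rot: [[0.001, 1.0, -0.0], [1.0, -0.001, 0.0], [0.0, -0.0, -1.0]]
ft_force: [-0.5, 1.1, -0.1]
gripper_width: 1.003
grasp_force: 0.0
```

>>> play_rows(
  rows=[
    {"grip":0,"linear":[3.7,-4.3,0],"turn":0},
    {"grip":0,"linear":[7.5,-8.7,0],"turn":0},
    {"grip":0,"linear":[11.1,-12.8,0],"turn":0},
    {"grip":0,"linear":[11.1,-12.8,0],"turn":0},
    {"grip":0,"linear":[11.1,-12.8,0],"turn":0},
  ],
)

```text
t: 27.75
tool_pos: [0.4511, 0.1174, 0.2909]
tool_rot: [[-0.001, 1.0, 0.0], [1.0, 0.001, -0.0], [-0.0, 0.0, -1.0]]
ft_force: [0.6, -1.0, 0.2]
gripper_width: 0.994
grasp_force: 0.0
```

```bash
python3 look.py a1; python3 - <<'E'
from h import *
C=[regions(c,"canister_a") for c in("top","scene")]
print(fit(C,'b',(.661,-.0636),.019)); print(fit(C,'a',(.451,.117),0)); print(sensors.get_obs()["tool_pos"])
E
```

```text
(array([ 0.65975007, -0.06313948]), [0.96, 0.93], [[0.6602, -0.0632], [0.6561, -0.0616]])
(array([0.45095261, 0.11688592]), [0.29, 0.94], [[0.4716, 0.0904], [0.4478, 0.1179]])
[0.45154476 0.11687901 0.29075707]
```

View pics/a1.png

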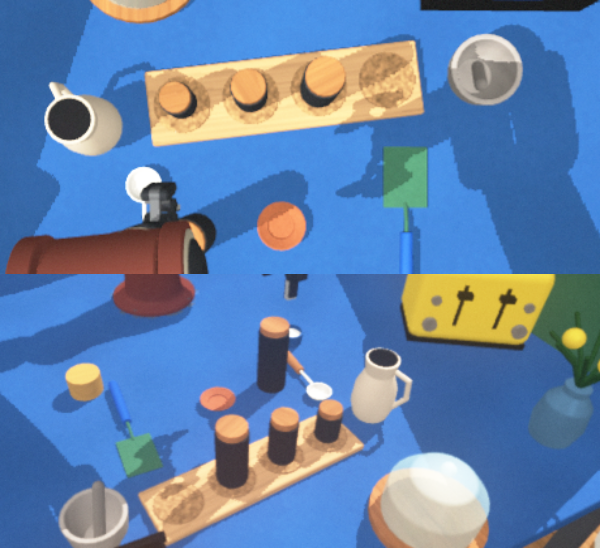

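The picture shows b, c and d upright on their coasters (325,80), (250,90) and (178,97). The coaster at (388,80) next to the mortar is free, and the gripper is above a.

>>> play_rows(
  rows=[
    {"grip":0,"linear":[0,0,4.5],"turn":0},
    {"grip":0,"linear":[0,0,9],"turn":0},
    {"grip":0,"linear":[0,0,12.7],"turn":0},
    {"grip":0,"linear":[0,0,12.7],"turn":0},
    {"grip":0.2,"linear":[0,0,12.7],"turn":0},
  ],
)

```text
t: 28.68
tool_pos: [0.4521, 0.1174, 0.1654]
tool_rot: [[0.0, 1.0, 0.002], [1.0, -0.0, 0.0], [0.0, 0.002, -1.0]]
ft_force: [-0.1, -0.1, -0.1]
gripper_width: 0.816
grasp_force: 0.0
```

>>> play_rows(
  rows=[
    {"grip":1,"linear":[0,0,0],"turn":0},
    {"grip":1,"linear":[0,0,0],"turn":0},
    {"grip":1,"linear":[0,0,0],"turn":0},
    {"grip":1,"linear":[0,0,0],"turn":0},
    {"grip":1,"linear":[0,0,0],"turn":0},
  ],
  squeeze=60,
)

```text
t: 29.3
tool_pos: [0.4521, 0.1176, 0.1666]
tool_rot: [[-0.0, 1.0, 0.003], [1.0, 0.0, 0.0], [0.0, 0.003, -1.0]]
ft_force: [-3.2, 0.1, 5.6]
gripper_width: 0.693
grasp_force: 64.0
```

>>> play_rows(
  rows=[
    {"grip":1,"linear":[0,0,-1.5],"turn":0},
    {"grip":1,"linear":[0,0,-4.5],"turn":0},
    {"grip":1,"linear":[0,0,-8.5],"turn":0},
    {"grip":1,"linear":[0,0,-12.5],"turn":0},
    {"grip":1,"linear":[0,0,-15.5],"turn":0},
  ],
)

```text
t: 29.92
tool_pos: [0.451, 0.1174, 0.3213]
tool_rot: [[-0.0, 1.0, 0.002], [1.0, 0.0, 0.0], [0.0, 0.002, -1.0]]
ft_force: [0.2, 0.6, -5.0]
gripper_width: 0.692
grasp_force: 66.0
```

>>> play_rows(
  rows=[
    {"grip":1,"linear":[-1.5,1.2,-0.5],"turn":0},
    {"grip":1,"linear":[-4.5,3.5,-0.5],"turn":0},
    {"grip":1,"linear":[-8,6.3,-0.5],"turn":0},
    {"grip":1,"linear":[-11.5,9,-0.5],"turn":0},
    {"grip":1,"linear":[-15,11.8,-0.5],"turn":0},
  ],
)

```text
t: 30.55
tool_pos: [0.5694, -0.0346, 0.3219]
tool_rot: [[0.001, 1.0, -0.003], [1.0, -0.001, 0.0], [0.0, -0.003, -1.0]]
ft_force: [-0.6, 0.6, -5.0]
gripper_width: 0.692
grasp_force: 66.2
```

>>> play_rows(
  rows=[
    {"grip":1,"linear":[-3.5,2.7,0],"turn":0},
    {"grip":1,"linear":[-7,5.5,0],"turn":0},
    {"grip":1,"linear":[-10,7.9,0],"turn":0},
    {"grip":1,"linear":[-12.2,9.6,0],"turn":0},
    {"grip":1,"linear":[-13,10.2,0],"turn":0},
  ],
)

```text
t: 31.18
tool_pos: [0.671, -0.1647, 0.3212]
tool_rot: [[0.002, 1.0, -0.003], [1.0, -0.002, 0.001], [0.001, -0.003, -1.0]]
ft_force: [-0.2, -0.3, -5.4]
gripper_width: 0.693
grasp_force: 66.4
```

>>> play_rows(
  rows=[
    {"grip":1,"linear":[0,0,1.5],"turn":0},
    {"grip":1,"linear":[0,0,4],"turn":0},
    {"grip":1,"linear":[0,0,7],"turn":0},
    {"grip":1,"linear":[0,0,10],"turn":0},
    {"grip":1,"linear":[0,0,12],"turn":0},
  ],
)

```text
t: 31.8
tool_pos: [0.6693, -0.1611, 0.2005]
tool_rot: [[-0.001, 1.0, -0.004], [1.0, 0.001, 0.002], [0.002, -0.004, -1.0]]
ft_force: [-0.4, 0.3, -6.1]
gripper_width: 0.687
grasp_force: 66.6
```

>>> play_rows(
  rows=[
    {"grip":1,"linear":[0,0.1,0.5],"turn":0},
    {"grip":1,"linear":[0,0.1,0.9],"turn":0},
    {"grip":1,"linear":[0,0.1,1.2],"turn":0},
    {"grip":1,"linear":[0,0.1,1.2],"turn":0},
    {"grip":1,"linear":[0,0.1,1.2],"turn":0},
  ],
)

```text
t: 32.42
tool_pos: [0.6723, -0.1627, 0.1927]
tool_rot: [[-0.0, 1.0, 0.001], [1.0, 0.0, -0.0], [-0.0, 0.001, -1.0]]
ft_force: [0.1, -0.5, -5.4]
gripper_width: 0.689
grasp_force: 66.5
```

>>> play_rows(
  rows=[
    {"grip":1,"linear":[0,0,0.05],"turn":0},
    {"grip":1,"linear":[0,0,0.1],"turn":0},
    {"grip":1,"linear":[0,0,0.1],"turn":0},
    {"grip":1,"linear":[0,0,0.1],"turn":0},
    {"grip":1,"linear":[0,0,0.1],"turn":0},
  ],
)

```text
t: 33.05
tool_pos: [0.672, -0.1625, 0.1909]
tool_rot: [[-0.0, 1.0, 0.0], [1.0, 0.0, -0.0], [-0.0, 0.0, -1.0]]
ft_force: [0.7, 0.1, -6.1]
gripper_width: 0.691
grasp_force: 66.5
```

>>> play_rows(
  rows=[
    {"grip":1,"linear":[0,0,0.1],"turn":0},
    {"grip":1,"linear":[0,0,0.2],"turn":0},
    {"grip":1,"linear":[0,0,0.3],"turn":0},
    {"grip":1,"linear":[0,0,0.4],"turn":0},
    {"grip":1,"linear":[0,0,0.4],"turn":0},
  ],
)

```text
t: 33.67
tool_pos: [0.6719, -0.1625, 0.1867]
tool_rot: [[-0.0, 1.0, -0.0], [1.0, 0.0, 0.0], [0.0, -0.0, -1.0]]
ft_force: [0.5, -0.7, -5.4]
gripper_width: 0.69
grasp_force: 66.5
```

>>> play_rows(
  rows=[
    {"grip":1,"linear":[0,0,0.05],"turn":0},
    {"grip":1,"linear":[0,0,0.1],"turn":0},
    {"grip":1,"linear":[0,0,0.1],"turn":0},
    {"grip":1,"linear":[0,0,0.1],"turn":0},
    {"grip":1,"linear":[0,0,0.1],"turn":0},
  ],
)

```text
t: 34.3
tool_pos: [0.672, -0.1625, 0.1859]
tool_rot: [[-0.0, 1.0, 0.0], [1.0, 0.0, 0.0], [0.0, 0.0, -1.0]]
ft_force: [-0.3, 0.5, -5.3]
gripper_width: 0.694
grasp_force: 66.5
```

>>> play_rows(
  rows=[
    {"grip":1,"linear":[0,0,0.05],"turn":0},
    {"grip":1,"linear":[0,0,0.1],"turn":0},
    {"grip":1,"linear":[0,0,0.1],"turn":0},
    {"grip":1,"linear":[0,0,0.1],"turn":0},
    {"grip":1,"linear":[0,0,0.1],"turn":0},
  ],
)

```text
t: 34.92
tool_pos: [0.6722, -0.1626, 0.1858]
tool_rot: [[-0.0, 1.0, 0.0], [1.0, 0.0, -0.0], [-0.0, 0.0, -1.0]]
ft_force: [-3.2, -0.1, 2.7]
gripper_width: 0.691
grasp_force: 67.1
```

Contact. I'll release, rise and move back.

>>> play_rows(
  rows=[
    {"grip":0.4,"linear":[0,0,0],"turn":0},
    {"grip":0.2,"linear":[0,0,0],"turn":0},
    {"grip":0,"linear":[0,0,0],"turn":0},
    {"grip":0,"linear":[0,0,0],"turn":0},
    {"grip":0,"linear":[0,0,-1.5],"turn":0},
  ],
)

```text
t: 35.55
tool_pos: [0.6713, -0.1622, 0.1986]
tool_rot: [[-0.0, 1.0, -0.003], [1.0, 0.0, 0.001], [0.001, -0.003, -1.0]]
ft_force: [-0.0, 0.4, 0.1]
gripper_width: 1.002
grasp_force: 0.0
```

>>> play_rows(
  rows=[
    {"grip":0,"linear":[0,0,-4],"turn":0},
    {"grip":0,"linear":[0,0,-8],"turn":0},
    {"grip":0,"linear":[0,0,-12],"turn":0},
    {"grip":0,"linear":[0,-4,-12],"turn":0},
    {"grip":0,"linear":[0,-9,-12],"turn":0},
  ],
)

```text
t: 36.17
tool_pos: [0.5819, -0.1627, 0.3224]
tool_rot: [[-0.001, 1.0, 0.003], [1.0, 0.001, -0.002], [-0.002, 0.003, -1.0]]
ft_force: [0.0, -0.6, -0.1]
gripper_width: 1.0
grasp_force: 0.0
```

>>> play_rows(
  rows=[
    {"grip":0,"linear":[0,-5,0],"turn":0},
    {"grip":0,"linear":[0,-10,0],"turn":0},
    {"grip":0,"linear":[0,-14,0],"turn":0},
    {"grip":0,"linear":[0,-14,0],"turn":0},
    {"grip":0,"linear":[0,-14,0],"turn":0},
  ],
)

```text
t: 36.8
tool_pos: [0.4426, -0.1627, 0.3212]
tool_rot: [[-0.0, 1.0, 0.002], [1.0, 0.0, -0.001], [-0.001, 0.002, -1.0]]
ft_force: [-1.0, -0.8, -0.8]
gripper_width: 0.999
grasp_force: 0.0
```

```bash
python3 look.py end; python3 - <<'E'
from h import *
C=[regions(c,"canister_a") for c in("top","scene")]
for k,x in dict(a=(.6722,-.1629),b=(.6606,-.0636),c=(.6489,.0357),d=(.6373,.135)).items(): print(k,x,*fit(C,k,x,.019))
E
```

```text
a (0.6722, -0.1629) [ 0.6716361  -0.16278844] [0.95, 0.94] [[0.6717, -0.1637], [0.6689, -0.1622]]
b (0.6606, -0.0636) [ 0.65895414 -0.06295918] [0.95, 0.94] [[0.6594, -0.0631], [0.6563, -0.0619]]
c (0.6489, 0.0357) [0.65073269 0.03538984] [0.95, 0.91] [[0.6512, 0.0354], [0.6474, 0.0367]]
d (0.6373, 0.135) [0.6398969  0.13534984] [0.96, 0.91] [[0.6404, 0.1356], [0.637, 0.1372]]
```

View pics/end.png

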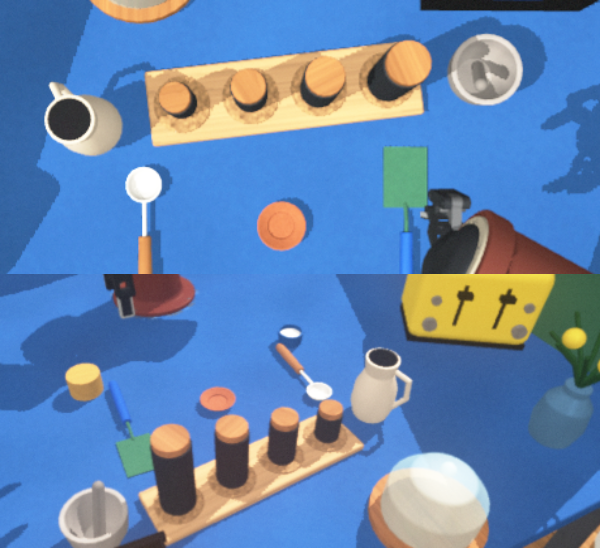

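All four stand upright and are centred within about 3 mm, running a to d from the mortar to the jug. The robot is clear of everything.

```bash
python3 -c "
from bench import job
print(job.sign_off())"
```

```text
the job is handed in; nothing more can be done
None
```

The job is handed in: all four canisters stand upright on the coasters, tallest by the mortar down to shortest by the jug, each within about 3 mm of centre, at about 37 s on the robot's clock.

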